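# Unhook the tube caddy from its bench stand and set it in the spill tray

## Robot

A 7-joint arm with a two-finger parallel gripper is mounted at the origin on a cart in front of the work surface, level with it; the furniture and walls round the work are solid. World frame = base frame: x ahead of the robot, y to its left, z up, the work surface at z = 0. Lengths are in mm, angles in degrees, forces in N, time in s.
With the tool pointing down it reaches from about 400 to 875 mm from the base axis. Payload 6.5 kg.
Tool frame: the origin (TCP) lies on the centre line of the jaws, within the pads' length; the fingertips stand 11 mm ahead of it and the grasp point (between the pads) lies 8 mm behind it; z points along the fingers, y is the line along which they close (so a half turn about z gives the same grasp; the last joint's range is limited). The gripper opens to 85 mm and grips with 20 to 120 N. Pads are 22 mm wide; open, the fingers measure 114 mm over their backs; the gripper's body (76 mm by 85 mm) begins 54 mm behind the grasp point. The pads swing forward as they close: fully open they stand 13 mm farther back than shut.
Start: joints at [59.748, 30.733, -0.252, 88.115, 0.149, 61.152, -4.079], TCP at [289.609, -581.908, 242.29] pointing down, gripper open.
Joint ranges: [-154.64, 154.64], [-21.42, 123.67], [-72.66, 72.17], [13.99, 137.28], [-74.86, 254.86], [10.95, 109.41], [-158.01, 158.01]. Speed limits (degrees/s): [136.94, 136.94, 180, 180, 180, 180, 180].

## Interface

Orientations are given as [roll, pitch, yaw] about the fixed x, y, z axes, in that order (R = Rz(yaw) Ry(pitch) Rx(roll)).
In Python, from rig import ctrl gives the robot as it stands.
- The arm moves only by the tool drive_tool, never from a script. Its argument "series" is a list of rows, each a list of 7 numbers: the turn, a rotation vector about the tool's x, y, z in rad, then the shift along the tool's x, y, z in m, then the finger opening in m, from 0 to 0.0854. A call has 1 to 12 rows; each row is the pose to reach, as a shift and turn from the pose commanded when the call began, along the tool's axes at that moment; what a row does not reach only later rows make up. A row lasts 1/10 s, in which the tool goes at most 50 mm and 8.59 degrees, less where a joint would pass 70% of its speed; a pose out of reach is approached as far as the arm can. A call with a gripper value outside its range is refused whole. The fingers move at their own pace and stop on an object; "grip_force" is the grip in N (left out, the last holds). Time passes only in rows, so rows that repeat a pose let the fingers close. It gives the time, the measured TCP pose, the force, the opening and the grip force at its end, in the units of the state.
- ctrl.get_obs(): the state, without advancing time (a new reading comes with each control period).
- ctrl.grab_frame(name): name is "scene" or "top" or "wrist"; returns a dict with "img" (400x640x3 uint8, red, green, blue), "intrinsics" (3x3 intrinsics, pixels), "position" and "attitude" of the camera in the world; the wrist camera has in their place "mount" (4x4, takes a point from camera to tool coordinates, whose origin is the TCP and whose axes are the flange's). Camera axes: x right, y down, z forward; pixel columns grow to the right and rows downward; lengths in mm; the calibration is good to about 2 mm. A picture is of the moment at which its call begins: read the wrist's pose just before it. There is no depth.
- ctrl.sign_off(): hands the job in; it is judged then, once.
The state is a dict: "t": time; "joints": joint angles; "dq": joint speeds; "joint_efforts": joint torques, N m; "position": TCP position; "ee_rot": TCP orientation; "ft_force": force on the tool from outside, world axes, zero at the start; "wrist_torque": the same for the moment, N m; "gripper_width": finger opening in mm; "grasp_force": force on a finger pad.
Only numpy, scipy, OpenCV 4.12 (cv2) and the standard library are available. Lean on these libraries where they do the work, as an engineer would, in place of code of your own. Each camera call takes 0.05 s, during which the arm holds its last target. There are 200 camera calls.

## Task

Take the white caddy with the used sample tubes down from the bench stand: raise it along its keyhole slots until the screw heads stand in the wide ends, draw it forward off the screws, then set it down flat inside the shallow steel tray and let go of it. Carry it upright so that every tube stays in it, do not drop it, and leave the tally counter, petri dish and roll of tape where they lie.

Things in the scene. Friction and masses are not known exactly. Their poses are not given: they have to be found in the camera images.
- caddy: White plastic caddy, 120 (its x) x 140 (its y) x 65 mm high to the rim, open on top, walls 4 mm, 0.2 to 0.4 kg; origin at the centre of its underside, z up, +x to its back. A divider along x carries its handle. Its 5 mm back wall (outer face at x = +60 mm) rises to 138 mm as a hanger plate with two keyholes. It hangs level within 1 degree, underside 50 mm above the bench, back against the stand's board.
- keyholes_mid (a point): Point half-way between the wide ends of the caddy's two keyholes (at the caddy's y = +50 and -50 mm), 90 mm above its underside, in the back plate. Each: a round hole 24 mm wide, and a slot 10 mm wide from it straight up to 120 mm above the underside. The screws start in the slots' upper ends. Raised 26 mm (23 to 29), the heads stand in the holes; then draw it along its -x, 15 mm or more, to be clear.
- caddy_handle (a point): Centre of the caddy's handle, a straight bar along the caddy's x: 84 mm long, 10 mm thick (in the caddy's y), 24 mm high; its middle lies 96 mm above the underside (31 mm above the rim) and 10 mm behind the caddy's centre, near the centre of mass; 19 mm open below it. Axes as the caddy's. Pinch it from above across its thickness.
- stand: Grey steel bench stand, fixed: foot 190 x 170 x 6 mm and an upright board 170 mm wide, 192 mm high, whose front face is at x = +60 mm in the stand's frame. Origin on the bench below the middle of the hung caddy; -x is the direction in which the caddy is drawn off.
- screws_mid (a point): Point half-way between the stand's two headed screws, in the middle of their necks, 166 mm above the bench. The screws stick out of the board along the stand's -x, 50 mm to either side (the stand's y): neck 8 mm thick and 7 mm long, head 16 mm wide and 5 mm thick.
- tray: Shallow steel tray, fixed on the bench, outside 146 (its x) x 166 (its y) x 22 mm high, inside 140 x 160 mm; floor 3 mm thick. Origin at the centre of its underside. The caddy goes in with its x along the tray's x, either way round, with 10 mm of play on every side.
- tube_1_mid (a point): Middle of a capped glass sample tube, 17 x 97 mm, 14 g, lying loose along the caddy's x in the compartment on the caddy's +y side; free to roll there.
- tube_2_mid (a point): Middle of a capped glass sample tube, 17 x 97 mm, 14 g, lying loose along the caddy's x in the compartment on the caddy's +y side; free to roll there.
- tube_3_mid (a point): Middle of a capped glass sample tube, 17 x 97 mm, 14 g, lying loose along the caddy's x in the compartment on the caddy's -y side; free to roll there.
- tally_counter: Chrome hand tally counter lying to the left, 71 x 55 x 24 mm; bystander, origin at its underside.
- petri_dish: Clear petri dish, 58 mm wide, 15 mm high, at the front edge; bystander, origin at its underside.
- tape_roll: Roll of tape lying flat, 104 mm wide, 25 mm high, at the right front; bystander, origin at its underside.

How it is judged:
By the outcome, as a careful person would: the job done as asked, in the order asked, and still so for the second after the job is handed in, with the robot touching nothing.
It also fails if it takes over 48 s, if anything falls off the work surface, if the arm or the gripper's body presses on something with over 40 N, if the wrist force passes 120 N, or if a joint passes its speed limit or range.

## Working session

There is one attempt and no reset: what is moved stays moved. The work goes in short steps, Python scripts to look and compute and a tool call to move; the robot and the scene stay as the last step left them, time stands still between calls to the robot, and variables do not carry over. Pictures are saved under pics/ and viewed, at most 10 in all, crops included, and the job is handed in when it is done.

Besides the shell and the picture viewer there is one more tool, called after "Call:" by a JSON object that holds its "method" and its "body". drive_tool: Moves the arm, as the interface text tells. Its arguments: {"type":"object","properties":{"series":{"type":"array"},"grip_force":{"type":"number"}},"required":["series"]}

```bash
mkdir -p pics; ls; python3 - <<'E'
from rig import ctrl
import cv2,numpy as np
print(ctrl.get_obs())
for n in ("scene","top"):
    f=ctrl.grab_frame(n); cv2.imwrite(f"pics/{n}0.png",f["img"][:,:,::-1])
    print(n,f["intrinsics"],f["position"],f["attitude"])
print(ctrl.grab_frame("wrist")["mount"])
E
```

```text
pics
{'t': 0.0, 'joints': array([59.74679543, 30.77647512, -0.25561328, 88.17185529,  0.15002006,
       61.15397574, -4.08137931]), 'dq': array([-0.06541676, -0.05720823, -0.03642888,  0.04140486,  0.04033278,
        0.00050442, -0.0763424 ]), 'joint_efforts': array([-8.34635157e-04, -5.83399487e+01,  1.04829255e+00, -2.59103519e+01,
        1.22856995e-02,  9.41030943e-03,  7.51892095e-07]), 'position': array([ 289.33337696, -581.3453901 ,  241.41657064]), 'ee_rot': array([-1.79898320e+02,  7.73846992e-03,  2.64640595e+01]), 'ft_force': array([-0.29403475,  0.72375602,  0.68203246]), 'wrist_torque': array([0.0020469 , 0.07334479, 0.01567906]), 'grasp_force': 0.0, 'gripper_width': 85.84143583482191}
scene [[472.03138694   0.         322.35090515]
 [  0.         472.03138694 202.45230319]
 [  0.           0.           1.        ]] [-172.33487586  475.83457745 1444.55019985] [-146.21209549   -0.33013162 -126.26310472]
top [[409.58800148   0.         319.55764436]
 [  0.         409.58800148 195.19365289]
 [  0.           0.           1.        ]] [ 321.40626375  -69.37682775 1320.72954404] [-170.06926335    1.74020583  -90.29528862]
[[ 3.85803538e-04 -9.47173030e-01 -3.20722780e-01  8.23844871e+01]
 [ 9.99999813e-01  5.17629411e-04 -3.25767792e-04 -4.58629851e-01]
 [ 4.74574011e-04 -3.20722595e-01  9.47173053e-01 -1.32150634e+02]
 [ 0.00000000e+00  0.00000000e+00  0.00000000e+00  1.00000000e+00]]
```

View pics/scene0.png

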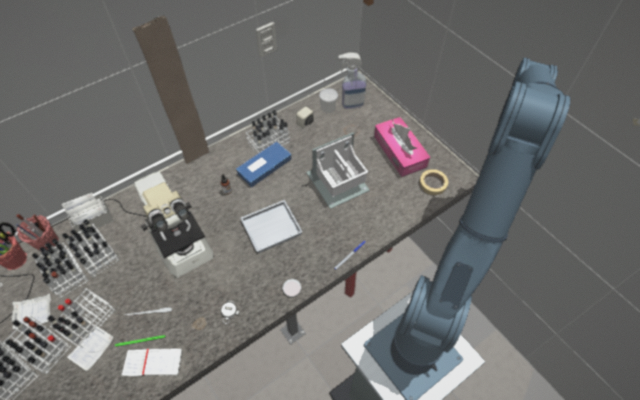

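View pics/top0.png

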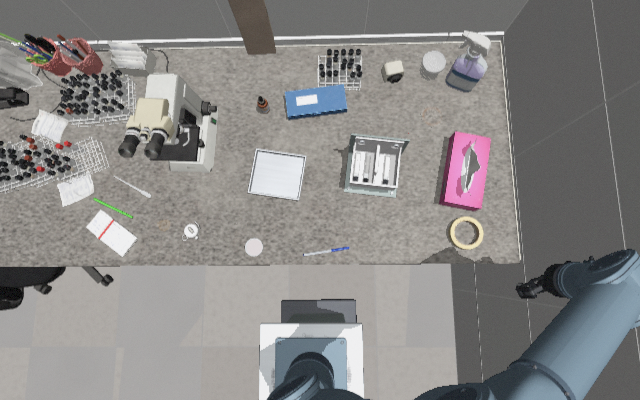

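The scene view shows the tray near (270,226) and the caddy on its stand near (340,172). In the top view the tray is at about (277,174), the caddy at (375,163) and the tape at (466,233). I'll enlarge that region and get contours.

```bash
cat > h.py <<'E'
import numpy as np,cv2
from scipy.spatial.transform import Rotation as R
from rig import ctrl
def cam(n):
    o=ctrl.get_obs() if n=="wrist" else None
    f=ctrl.grab_frame(n); K=np.array(f["intrinsics"])
    if n=="wrist":
        M=np.array(f["mount"]); Rt=R.from_euler("xyz",o["ee_rot"],degrees=True).as_matrix()
        return f["img"],K,Rt@M[:3,3]+o["position"],Rt@M[:3,:3]
    return f["img"],K,np.array(f["position"]),R.from_euler("xyz",f["attitude"],degrees=True).as_matrix()
def hit(px,z,c):  # pixels -> points on plane z
    _,K,p,A=c; px=np.atleast_2d(px).astype(float)
    d=(A@np.linalg.inv(K)@np.c_[px,np.ones(len(px))].T).T
    return p+d*((z-p[2])/d[:,2])[:,None]
def proj(P,c):
    _,K,p,A=c; q=(K@A.T@(np.atleast_2d(P)-p).T).T
    return q[:,:2]/q[:,2:]
E
python3 - <<'E'
from h import *
c=cam("top"); im=c[0]
cv2.imwrite("pics/crop1.png",cv2.resize(im[125:210,240:420,::-1],None,fx=4.4,fy=4.4,interpolation=cv2.INTER_CUBIC))
print(hit([[277,174]],22,c),hit([[375,163]],110,c),hit([[466,233]],25,c))
E
```

```text
[[620.70023903 107.36481963  22.        ]] [[ 630.97999506 -202.33429425  110.        ]] [[ 423.71224187 -488.83363602   25.        ]]
```

View pics/crop1.png

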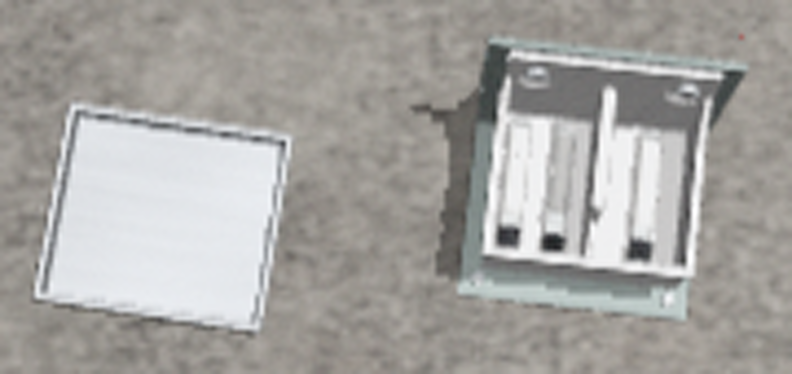

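Crop: the tray corners are at (73,103), (291,137), (258,331) and (36,297). The caddy's hanger plate top runs (512,52)–(722,76), its front rim (485,255)–(692,273), and the handle bar lies along (608,88)–(597,215).

```bash
python3 - <<'E'
from h import *
c=cam("top")
o=lambda p:(np.array(p)+.5)/4.4-.5+[240,125]
def show(n,p,z):
    h=hit(o(p),z,c); print(n,h.round(1)[:,:2].tolist())
    return h
t=show("tray",[(73,103),(291,137),(258,331),(36,297)],22)
print("ctr",t.mean(0),[np.linalg.norm(t[i]-t[i-1]).round(1) for i in range(4)])
ang=lambda v:np.degrees(np.arctan2(v[1],v[0])).round(2)
print("tray x yaw",ang(t[0]-t[3]),ang(t[1]-t[2]),"y+90",ang(t[0]-t[1])-90,ang(t[3]-t[2])-90)
for n,p,z in [("platetop",[(512,52),(722,76)],188),("rimfront",[(485,255),(692,273)],115),("handle",[(608,88),(597,215)],158),("board",[(490,40),(745,68)],192)]:
    h=show(n,p,z); print(" len",np.linalg.norm(h[1]-h[0]).round(1),"mid",h.mean(0).round(1),"yaw",ang(h[0]-h[1])-(90 if n!="handle" else 0))
# white mask refinement of tray
E
```

```text
tray [[709.5, 177.4], [680.9, 13.5], [534.6, 37.6], [561.7, 201.6]]
ctr [621.65684119 107.54957368  22.        ] [np.float64(149.8), np.float64(166.4), np.float64(148.2), np.float64(166.2)]
tray x yaw -9.3 -9.35 y+90 -9.89 -9.36
platetop [[690.3, -141.6], [672.0, -277.2]]
 len 136.9 mid [ 681.2 -209.4  188. ] yaw -7.670000000000002
rimfront [[570.3, -124.9], [556.2, -264.8]]
 len 140.6 mid [ 563.3 -194.8  115. ] yaw -5.739999999999995
handle [[674.1, -206.8], [587.5, -197.0]]
 len 87.2 mid [ 630.8 -201.9  158. ] yaw -6.44
board [[697.4, -127.2], [675.9, -291.5]]
 len 165.7 mid [ 686.6 -209.3  192. ] yaw -7.420000000000002
```

```bash
cat >> h.py <<'E'
def to(pos,yaw):  # shift/turn in tool axes from the measured pose to pos, tool down with given yaw
    o=ctrl.get_obs(); A=R.from_euler("xyz",o["ee_rot"],degrees=True); B=R.from_euler("xyz",[180,0,yaw],degrees=True)
    print("t",round(o["t"],2),"pos",o["position"].round(1),"rpy",o["ee_rot"].round(2),"F",o["ft_force"].round(1),"w",round(o["gripper_width"],1))
    print("turn",(A.inv()*B).as_rotvec().round(4),"shift m",(A.inv().apply(np.array(pos)-o["position"])/1000).round(4))
E
python3 - <<'E'
from h import *
to([633,-203,310],173)
E
```

```text
t 0.25 pos [ 289.5 -581.7  241.9] rpy [-179.95    0.     26.47] F [1.  0.1 0.1] w 85.3
turn [-4.0000e-04 -1.0000e-03 -2.5575e+00] shift m [ 0.4762 -0.1859 -0.068 ]
```

Call:
{"method": "drive_tool", "body": {"series": [[0,0,-0.15,0,0,-0.05,0.085],[0,0,-0.3,0.04,-0.016,-0.068,0.085],[0,0,-0.45,0.08,-0.032,-0.068,0.085],[0,0,-0.6,0.12,-0.047,-0.068,0.085],[0,0,-0.75,0.16,-0.063,-0.068,0.085],[0,0,-0.9,0.2,-0.078,-0.068,0.085],[0,0,-1.05,0.24,-0.094,-0.068,0.085],[0,0,-1.2,0.28,-0.11,-0.068,0.085],[0,0,-1.35,0.32,-0.125,-0.068,0.085],[0,0,-1.5,0.36,-0.14,-0.068,0.085],[0,0,-1.65,0.4,-0.156,-0.068,0.085],[0,0,-1.8,0.44,-0.172,-0.068,0.085]]}}

```text
t: 1.45
position: [607.7, -230.7, 310.2]
ee_rot: [-180.0, 0.0, 129.9]
ft_force: [0.5, 0.0, 0.2]
gripper_width: 84.8
grasp_force: 0.0
```

```bash
python3 - <<'E'
from h import *
to([633,-203,310],173)
print(ctrl.get_obs()["joints"])
E
```

```text
t 1.45 pos [ 607.7 -230.7  310.2] rpy [-179.99    0.    129.92] F [0.5 0.  0.2] w 84.8
turn [-3.000e-04 -0.000e+00 -7.519e-01] shift m [0.005  0.0372 0.0002]
[ 35.52374179  30.14213614 -28.0536749   82.43856836  14.47778993
  71.01130878  45.89873009]
```

Call:
{"method": "drive_tool", "body": {"series": [[0,0,-0.15,0.002,0.012,0,0.085],[0,0,-0.3,0.004,0.025,0,0.085],[0,0,-0.45,0.005,0.037,0,0.085],[0,0,-0.6,0.005,0.037,0,0.085],[0,0,-0.752,0.005,0.037,0,0.085],[0,0,-0.752,0.005,0.037,0,0.085],[0,0,-0.752,0.005,0.037,0,0.085]]}}

```text
t: 2.15
position: [632.0, -204.7, 310.1]
ee_rot: [180.0, -0.0, 172.4]
ft_force: [0.3, 0.0, -0.2]
gripper_width: 85.0
grasp_force: 0.0
```

```bash
python3 - <<'E'
from h import *
to([633,-203,310],173)
c=cam("wrist"); cv2.imwrite("pics/w1.png",c[0][:,:,::-1])
print(c[1:])
E
```

```text
t 2.15 pos [ 632.  -204.7  310.1] rpy [ 1.7999e+02 -2.0000e-02  1.7243e+02] F [ 0.3  0.  -0.2] w 85.0
turn [ 0.0001 -0.0003 -0.0099] shift m [-0.0007  0.0018  0.0001]
(array([[293.33888122,   0.        , 314.58984882],
       [  0.        , 293.33888122, 202.34868424],
       [  0.        ,   0.        ,   1.        ]]), array([ 550.00917956, -193.47085108,  442.25233917]), array([[ 1.31269744e-01,  9.39349407e-01,  3.16845302e-01],
       [ 9.91346624e-01, -1.24498648e-01, -4.16167958e-02],
       [ 3.54099149e-04,  3.19566546e-01, -9.47563769e-01]]))
```

View pics/w1.png

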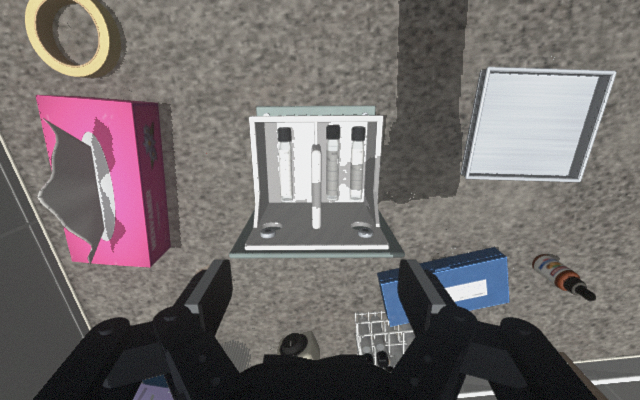

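The wrist view shows the handle bar's top from (316,146) to (317,228), the front rim corners at (250,117) and (382,117), and the plate top along (248,247)–(387,248). The tray corners are at (486,68), (614,72), (581,181) and (466,178).

```bash
python3 - <<'E'
from h import *
c=cam("wrist")
ang=lambda v:np.degrees(np.arctan2(v[1],v[0])).round(2)
h=hit([[316.5,146],[316.5,228]],158,c);print("handle",h,np.linalg.norm(h[1]-h[0]),ang(h[1]-h[0]),h.mean(0))
r=hit([[250,117],[382,117]],115,c);print("rim",r,np.linalg.norm(r[1]-r[0]),ang(r[1]-r[0])-90,r.mean(0))
p=hit([[247,248],[388,248]],188,c);print("plate",p,np.linalg.norm(p[1]-p[0]),ang(p[1]-p[0])-90,p.mean(0))
t=hit([[486,68],[614,72],[581,181],[466,178]],22,c);print("tray",t,t.mean(0),[np.linalg.norm(t[i]-t[i-1]).round(1) for i in range(4)],ang(t[3]-t[0]),ang(t[2]-t[1]),ang(t[1]-t[0])-90,ang(t[2]-t[3])-90)
# handle edges per row: bright columns near 316 (raised bar lit) 
g=cv2.cvtColor(c[0],cv2.COLOR_RGB2GRAY)
for v in (205,212,220,227): print(v,g[v,304:330].tolist())
E
```

```text
handle [[ 588.7388677  -196.63957499  158.        ]
 [ 673.69143648 -207.67640021  158.        ]] 85.66650718550102 -7.4 [ 631.21515209 -202.1579876   158.        ]
rim [[ 554.6914889  -263.84931586  115.        ]
 [ 573.22199168 -123.5131071   115.        ]] 141.5543394693824 -7.519999999999996 [ 563.95674029 -193.68121148  115.        ]
plate [[ 672.67980416 -275.41551355  188.        ]
 [ 690.51806244 -140.42237793  188.        ]] 136.16662631505767 -7.530000000000001 [ 681.5989333  -207.91894574  188.        ]
tray [[535.89631881  35.00804591  22.        ]
 [562.81943133 202.20199721  22.        ]
 [709.165123   182.34747097  22.        ]
 [682.32531439  13.86981152  22.        ]] [622.55154688 108.3568314   22.        ] [np.float64(147.9), np.float64(169.3), np.float64(147.7), np.float64(170.6)] -8.21 -7.73 -9.150000000000006 -9.049999999999997
205 [106, 108, 108, 108, 108, 105, 105, 102, 135, 155, 160, 169, 171, 170, 166, 154, 129, 105, 105, 107, 103, 105, 105, 104, 104, 109]
212 [106, 102, 108, 106, 105, 107, 106, 110, 201, 238, 238, 238, 237, 239, 236, 217, 166, 108, 105, 107, 104, 110, 109, 109, 108, 107]
220 [103, 106, 107, 110, 109, 105, 100, 110, 194, 238, 239, 238, 238, 238, 233, 214, 166, 109, 103, 105, 106, 110, 102, 105, 104, 104]
227 [107, 107, 106, 101, 105, 102, 101, 99, 117, 220, 235, 237, 238, 236, 222, 187, 124, 106, 103, 106, 107, 103, 102, 102, 108, 107]
```

Call:
{"method": "drive_tool", "body": {"series": [[0,0,0,0,0.002,0.04,0.05],[0,0,0,0,0.002,0.08,0.05],[0,0,0,0,0.002,0.12,0.05],[0,0,0,0,0.002,0.145,0.05],[0,0,0,0,0.002,0.16,0.05],[0,0,0,0,0.002,0.17,0.05],[0,0,0,0,0.002,0.17,0.05],[0,0,0,0,0.002,0.17,0.05]]}}

```text
t: 3.05
position: [633.4, -202.5, 141.6]
ee_rot: [-180.0, 0.1, 172.7]
ft_force: [-0.5, -0.2, 0.3]
gripper_width: 50.2
grasp_force: 0.0
```

```bash
python3 - <<'E'
from h import *
to([632,-202.5,140],172.5)
c=cam("wrist"); cv2.imwrite("pics/w2.png",c[0][:,:,::-1])
E
```

```text
t 3.05 pos [ 633.4 -202.5  141.6] rpy [-1.7999e+02  1.1000e-01  1.7265e+02] F [-0.5 -0.2  0.3] w 50.2
turn [-0.0002  0.002   0.0026] shift m [ 0.0014 -0.0001  0.0016]
```

View pics/w2.png

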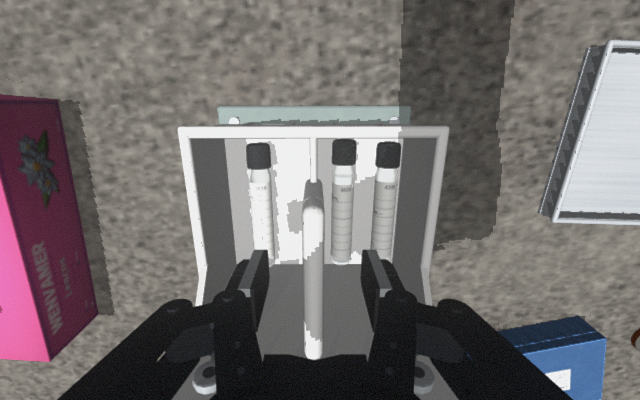

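The handle (column ~313) sits centred between the pads (~267 and ~363). Closing the gripper.

Call:
{"method": "drive_tool", "body": {"series": [[0,0,0,0,0,0.001,0.03],[0,0,0,0,0,0.001,0.018],[0,0,0,0,0,0.001,0.005],[0,0,0,0,0,0.001,0],[0,0,0,0,0,0.001,0],[0,0,0,0,0,0.001,0],[0,0,0,0,0,0.001,0],[0,0,0,0,0,0.001,0]], "grip_force": 70}}

```text
t: 3.9
position: [632.4, -202.6, 139.7]
ee_rot: [-180.0, -0.0, 172.7]
ft_force: [-3.5, -0.9, 4.9]
gripper_width: 9.0
grasp_force: 68.8
```

Call:
{"method": "drive_tool", "body": {"series": [[0,0,0,0,0,-0.004,0],[0,0,0,0,0,-0.008,0],[0,0,0,0,0,-0.012,0],[0,0,0,0,0,-0.016,0],[0,0,0,0,0,-0.02,0],[0,0,0,0,0,-0.024,0],[0,0,0,0,0,-0.026,0],[0,0,0,0,0,-0.026,0],[0,0,0,0,0,-0.026,0]]}}

```text
t: 4.8
position: [632.4, -202.5, 165.2]
ee_rot: [-180.0, -0.0, 172.7]
ft_force: [0.6, -0.6, -3.1]
gripper_width: 8.7
grasp_force: 68.1
```

```bash
python3 - <<'E'
from h import *
to([632.4,-202.6,165.9],172.5)
c=cam("wrist"); cv2.imwrite("pics/w3.png",c[0][:,:,::-1])
E
```

```text
t 4.8 pos [ 632.4 -202.5  165.2] rpy [-1.8000e+02 -1.0000e-02  1.7268e+02] F [ 0.6 -0.6 -3.1] w 8.7
turn [-0.     -0.0002  0.0031] shift m [-0.0001 -0.0001 -0.0007]
```

View pics/w3.png

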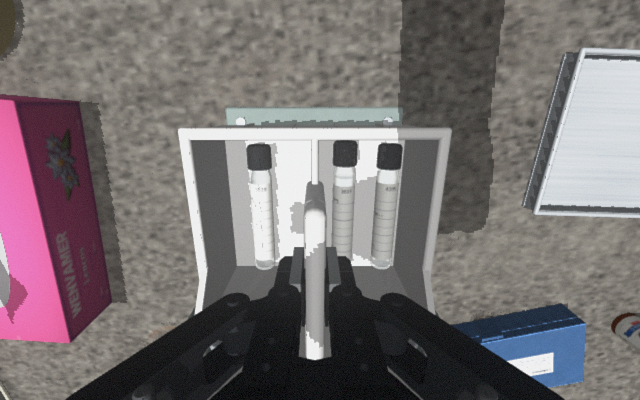

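The caddy rose with the tool by about 25.5 mm, held level with all three tubes in it, and the force equals its weight. Drawing it forward.

Call:
{"method": "drive_tool", "body": {"series": [[0,0,0,0.003,0,-0.0005,0],[0,0,0,0.007,0,-0.0005,0],[0,0,0,0.011,0,-0.0005,0],[0,0,0,0.015,0,-0.0005,0],[0,0,0,0.02,0,-0.0005,0],[0,0,0,0.026,0,-0.0005,0],[0,0,0,0.033,0,-0.0005,0],[0,0,0,0.04,0,-0.0005,0],[0,0,0,0.04,0,-0.0005,0]]}}

```text
t: 5.75
position: [591.5, -197.4, 165.7]
ee_rot: [-180.0, -0.1, 172.7]
ft_force: [0.2, 0.1, -3.4]
gripper_width: 9.0
grasp_force: 68.1
```

```bash
python3 - <<'E'
from h import *
c=np.array([622.1,108.0]); y=np.radians(-9.2)
g=c+10*np.array([np.cos(y),np.sin(y)]); print(g)
to([*g,180],170.8)
c=cam("wrist"); cv2.imwrite("pics/w4.png",c[0][:,:,::-1])
E
```

```text
[631.97136265 106.40118812]
t 5.75 pos [ 591.5 -197.4  165.7] rpy [-1.7998e+02 -7.0000e-02  1.7267e+02] F [ 0.2  0.1 -3.4] w 9.0
turn [-0.0004 -0.0011  0.0326] shift m [-0.0013  0.3065 -0.0144]
```

View pics/w4.png

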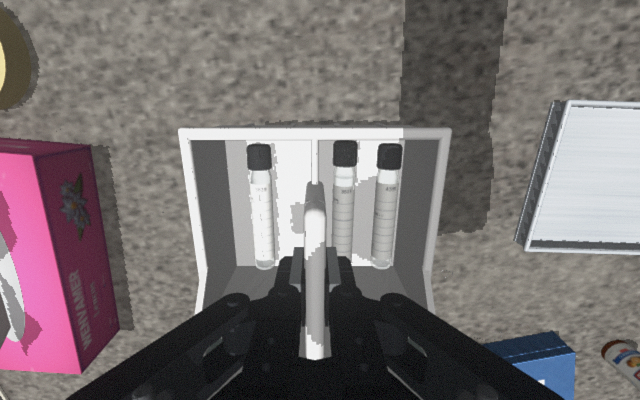

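The caddy is clear of the screws, upright, with its tubes at (262,205), (344,200) and (385,205). Carrying it gently to the tray.

Call:
{"method": "drive_tool", "body": {"series": [[0,0,0,0.002,0.004,-0.004,0],[0,0,0,0.004,0.014,-0.01,0],[0,0,0,0.005,0.03,-0.014,0],[0,0,0,0.005,0.052,-0.014,0],[0,0,0,0.005,0.077,-0.014,0],[0,0,0.005,0.005,0.102,-0.014,0],[0,0,0.01,0.005,0.127,-0.014,0],[0,0,0.015,0.004,0.152,-0.014,0],[0,0,0.02,0.003,0.177,-0.014,0],[0,0,0.025,0.002,0.202,-0.014,0],[0,0,0.03,0.001,0.227,-0.014,0],[0,0,0.032,0,0.25,-0.014,0]]}}

```text
t: 7.0
position: [624.5, 54.3, 180.5]
ee_rot: [179.9, 0.0, 171.0]
ft_force: [0.0, 0.3, -3.5]
gripper_width: 9.1
grasp_force: 68.2
```

Call:
{"method": "drive_tool", "body": {"series": [[0,0,0,0,0.02,0,0],[0,0,0,0,0.036,0,0],[0,0,0,0,0.048,0,0],[0,0,0,0,0.054,0,0],[0,0,0,0,0.056,0,0],[0,0,0,0,0.056,0,0],[0,0,0,0,0.056,0,0]]}}

```text
t: 7.7
position: [633.6, 104.6, 179.6]
ee_rot: [-179.9, -0.0, 170.8]
ft_force: [0.3, 0.4, -4.1]
gripper_width: 8.8
grasp_force: 68.3
```

```bash
python3 - <<'E'
from h import *
to([632,106.4,180],170.8)
c=cam("wrist"); cv2.imwrite("pics/w5.png",c[0][:,:,::-1])
E
```

```text
t 7.7 pos [633.6 104.6 179.6] rpy [-1.7995e+02 -1.0000e-02  1.7076e+02] F [ 0.3  0.4 -4.1] w 8.8
turn [-0.0009 -0.0002 -0.0007] shift m [ 0.0019  0.0015 -0.0004]
```

View pics/w5.png

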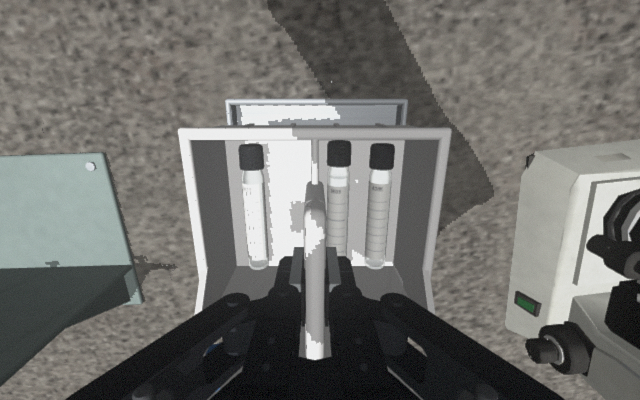

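The tray's front edge is visible at (226,100)–(408,100), behind the caddy's front rim at (180,129)–(451,129). Checking the offset.

```bash
python3 - <<'E'
from h import *
c=cam("wrist"); y=np.radians(-9.24); ex=np.array([np.cos(y),np.sin(y)]); ey=np.array([-ex[1],ex[0]])
r=hit([[179.5,129],[451,129]],155,c)[:,:2]; t=hit([[226,100.5],[407.5,100.5]],22,c)[:,:2]
for n,q,h in (("caddy",r,60),("tray",t,73)):
    m=q.mean(0)+h*ex; print(n,np.linalg.norm(q[1]-q[0]),np.degrees(np.arctan2(*(q[1]-q[0])[::-1]))-90,"ctr",m)
    q=m-ctrl.get_obs()["position"][:2]; print(" rel tool along ex,ey",q@ex,q@ey)
E
```

```text
caddy 141.24780487696137 -9.21563065010622 ctr [623.65781601 106.88413276]
 rel tool along ex,ey -10.158481084346777 0.4824067323028942
tray 169.39506931717358 -9.218809133320576 ctr [621.78059896 108.79915547]
 rel tool along ex,ey -12.318835896998344 2.0711555853332024
```

Call:
{"method": "drive_tool", "body": {"series": [[0,0,0,0.002,0.0016,0.004,0],[0,0,0,0.002,0.0016,0.014,0],[0,0,0,0.002,0.0016,0.028,0],[0,0,0,0.002,0.0016,0.042,0],[0,0,0,0.002,0.0016,0.056,0],[0,0,0,0.002,0.0016,0.068,0],[0,0,0,0.002,0.0016,0.076,0],[0,0,0,0.002,0.0016,0.08,0],[0,0,0,0.002,0.0016,0.082,0],[0,0,0,0.002,0.0016,0.082,0]]}}

```text
t: 8.8
position: [632.0, 107.9, 97.9]
ee_rot: [180.0, 0.0, 170.8]
ft_force: [0.8, -0.7, -3.0]
gripper_width: 8.9
grasp_force: 68.3
```

Call:
{"method": "drive_tool", "body": {"series": [[0,0,0,0,0,0.001,0],[0,0,0,0,0,0.002,0],[0,0,0,0,0,0.003,0],[0,0,0,0,0,0.004,0],[0,0,0,0,0,0.0045,0],[0,0,0,0,0,0.005,0],[0,0,0,0,0,0.005,0]]}}

```text
t: 9.5
position: [632.4, 107.7, 93.5]
ee_rot: [180.0, 0.1, 170.8]
ft_force: [1.6, -1.2, 4.2]
gripper_width: 8.7
grasp_force: 69.5
```

It has contact: the vertical force went from −3 to +4 N. Releasing.

Call:
{"method": "drive_tool", "body": {"series": [[0,0,0,0,0,0,0.012],[0,0,0,0,0,0,0.02],[0,0,0,0,0,0,0.035],[0,0,0,0,0,0,0.045],[0,0,0,0,0,0,0.045],[0,0,0,0,0,0,0.045]], "grip_force": 20}}

```text
t: 10.1
position: [631.8, 107.8, 92.7]
ee_rot: [180.0, -0.0, 170.8]
ft_force: [0.7, -0.1, -0.2]
gripper_width: 45.0
grasp_force: 0.0
```

Call:
{"method": "drive_tool", "body": {"series": [[0,0,0,0,0,-0.01,0.045],[0,0,0,0,0,-0.03,0.045],[0,0,0,0,0,-0.06,0.045],[0,0,0,0,0,-0.1,0.045],[0,0,0,0,0,-0.14,0.045],[0,0,0,0,0,-0.18,0.045],[0,0,0,0,0,-0.2,0.045],[0,0,0,0,0,-0.2,0.045],[0,0,0,0,0,-0.2,0.045]]}}

```text
t: 11.0
position: [631.7, 107.7, 293.2]
ee_rot: [-180.0, 0.0, 170.8]
ft_force: [-0.8, 0.3, -1.3]
gripper_width: 45.0
grasp_force: 0.0
```

```bash
python3 - <<'E'
from h import *
to([632,106.4,293],170.8)
a=cam("wrist")[0]; b=cv2.resize(cam("top")[0][100:300,180:500],(640,400))
cv2.imwrite("pics/w6.png",cv2.resize(np.vstack([a,b])[:,:,::-1],(480,600)))
E
```

```text
t 11.0 pos [631.7 107.7 293.2] rpy [-1.7999e+02  4.0000e-02  1.7085e+02] F [-0.8  0.3 -1.3] w 45.0
turn [-0.0001  0.0007  0.0008] shift m [-0.0005 -0.0013  0.0002]
```

View pics/w6.png

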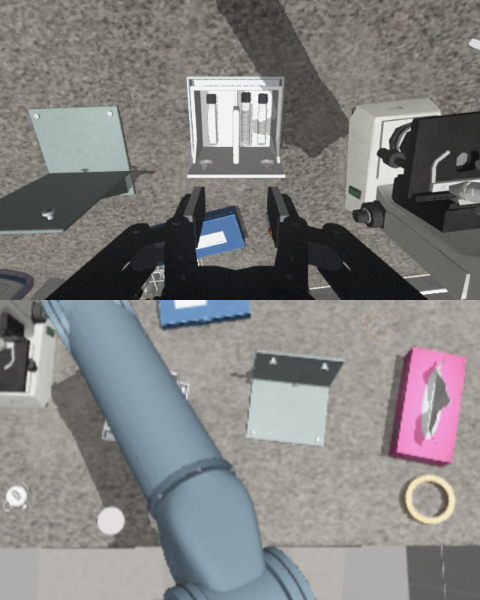

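The caddy is in the tray at about (235,125) with all three tubes. The stand is empty, and the counter, dish and tape haven't moved. The gripper is clear, so I'll hand it in.

```bash
python3 -c "
from rig import ctrl
print(ctrl.sign_off())"
```

```text
the job is handed in; nothing more can be done
None
```

The caddy is off the stand and set down in the steel tray with all three tubes in it; I let go, saw the counter, dish and tape where they were, and handed the job in about 11 s into the 48 s allowed.

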